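Scrub the jar on the wash mat with the brush that fits it

ROBOT

A 6-joint arm with a two-finger parallel gripper is mounted at the origin on the work surface. World frame = base frame: x ahead of the robot, y to its left, z up, the work surface at z = 0. Lengths are in mm, angles in rad, forces in N, time in s.
With the tool pointing down it reaches from about 400 to 925 mm from the base axis. Payload 12.5 kg.
Tool frame: the origin (TCP) lies at the centre of the arm's flange, where the gripper is bolted on; the fingertips stand 190 mm ahead of it and the grasp point (between the pads) lies 171 mm ahead of it; z points along the fingers, y is the direction in which the jaws open and shut (so a half turn about z gives the same grasp; the last joint's range is limited). The gripper opens to 95 mm and grips with 3 to 60 N. Pads are 20 mm wide; open, the fingers measure 119 mm over their backs; the gripper's body (75 mm by 180 mm) begins 59 mm behind the grasp point.
Start: joints at [1.221, 0.491, 1.559, -0, 1.092, -0.106], TCP at [150.846, 606.523, 404.761] pointing down, gripper open.
Joint ranges: [-3.1, 3.1], [-0.84, 2.19], [0.05, 2.79], [-1.13, 4.28], [0.06, 2.93], [-2.69, 2.69]. Speed limits (rad/s): [2.22, 2.22, 2.79, 3.14, 3.14, 3.14].

INTERFACE

Orientations are given as [roll, pitch, yaw] about the fixed x, y, z axes, in that order (R = Rz(yaw) Ry(pitch) Rx(roll)).
In Python, from cell import env, optics gives the robot as it stands.
- The arm moves only by the tool apply_moves, never from a script. Its argument "commands" is a list of rows, each a list of 7 numbers: the turn, a rotation vector about the tool's x, y, z in degrees, then the shift along the tool's x, y, z in m, then the finger opening in m, from 0 to 0.0951. A call has 1 to 5 rows; each row shifts and turns the commanded pose from where the row before left it, along the tool's axes as they then stand; what a row does not reach is not made up. A row lasts 1/12 s, in which the tool goes at most 41.7 mm and 7.16 degrees, less where a joint would pass 70% of its speed; a pose out of reach is approached as far as the arm can. A call with a gripper value outside its range is refused whole. The fingers move at their own pace and stop on an object; the grip force is fixed at half the most. Time passes only in rows, so rows that do not move let the fingers close. It gives the time, the measured TCP pose, the force and the opening at its end, in the units of the state.
- env.state(): the state, without advancing time (a new reading comes with each control period).
- optics.read_camera(name): name is "scene" or "top" or "wrist"; returns a dict with "color" (384x512x3 uint8, red, green, blue), "fx", "fy", "cx", "cy" (pixels), "eye" and "rotation" of the camera in the world; the wrist camera has in their place "T_tool_cam" (4x4, takes a point from camera to tool coordinates, whose origin is the TCP and whose axes are the flange's). Camera axes: x right, y up, looking along -z (the intrinsics and any distortion apply to the point x, -y, -z); pixel columns grow to the right and rows downward; lengths in mm; the calibration is good to about 2 mm. A picture is of the moment at which its call begins: read the wrist's pose just before it. There is no depth.
- env.job_done(): hands the job in, once; it reports no verdict.
The state is a dict: "t": time; "joints": joint angles; "qvel": joint speeds; "tau": joint torques, N m; "eef_pos": TCP position; "tcp_rot": TCP orientation; "ft_force": force on the tool from outside, world axes, zero at the start; "moment": the same for the moment, N m; "opening": opening from 0.0 (shut) to 1.0 (fully open).
Only numpy, scipy, OpenCV 4.12 (cv2) and the standard library are available. Lean on these libraries where they do the work, as an engineer would, in place of code of your own. Each camera call takes 0.05 s, during which the arm holds its last target. There are 200 camera calls.

TASK

Take from the rack the brush whose head matches the jar standing on the ribbed wash mat, and scrub the inside of that jar with three full strokes: each goes down to the bottom and then up until the top of the bristles reaches the rim. Then hang the brush back in its free fork on the rack, pushed fully home and resting on its collar. Leave the jar standing where it was, do not ram the glass, and leave the other brush, the other jar and everything else on the bench alone.

Things in the scene. Friction and masses are not known exactly. Their poses are not given: they have to be found in the camera images.
- brush_wide: Bottle brush, 214 mm long, 90 g, hung upright. Origin: centre of its lower tip; z up the stem; round, yaw means nothing. From the tip: head 0-60 mm, 65 mm wide over bristles that give way freely, firm core 50 mm; steel stem 8 mm thick to 140; collar disc 36 mm wide, 140-146; round grey handle 20 mm thick, 146-214. The fatter head: matches the wide jar, cannot enter the slim one.
- brush_slim: Bottle brush, 214 mm long, 70 g, hung upright. Origin: centre of its lower tip; z up the stem; round, yaw means nothing. From the tip: head 0-60 mm, 47 mm wide over bristles that give way freely, firm core 32 mm; steel stem 8 mm thick to 140; collar disc 36 mm wide, 140-146; round grey handle 20 mm thick, 146-214. The thinner head: matches the slim jar.
- rack: Fixed steel rack, 250 mm wide (y), 165 high; two steel forks on top, a brush in either (order varies). Origin: centre of underside. Its -x is the open front, roughly facing the robot. Two posts and a crossbar stand 53 mm behind the seats, as high as the forks. Base plate 10 mm thick, to 58 mm before the seats. A hung brush rests its collar on the tines, tip 25 mm above the bench.
- slot_a (a point): Seat of the -y fork, on top of the tines, 165 mm above the bench: a hung brush's stem axis stands here (it can go 3 mm deeper). The slot, 16 mm wide, runs from here along the rack's -x for 38 mm, then flares; tines end 56 mm out. A brush slides out that way, and is put back the same way, collar above the tines, then let down.
- slot_b (a point): The same for the +y fork, 110 mm from slot_a.
- jar_wide: Wide clear glass beaker, loose, 0.35 kg, standing upright: outer diameter 72, inner diameter 66, height 110 mm. Origin at the centre of its underside, z up.
- jar_wide_floor (a point): Centre of the wide jar's inner floor, 6 mm above its underside; the rim is 104 mm above this point.
- jar_slim: Slim tall clear glass cylinder on a round foot of 84 mm diameter, loose, 0.35 kg, standing upright: tube outer diameter 54, inner diameter 48, overall height 125 mm. Origin at the centre of its underside, z up.
- jar_slim_floor (a point): Centre of the slim jar's inner floor, 12 mm above its underside; the rim is 113 mm above this point.
- wash_mat: Square grey mat with dark ribs, 120 x 120 x 6 mm, fixed to the bench; the jar to be scrubbed stands on it (which of the two varies). Origin at the centre of its underside.
- drying_tile: Round white tile, 124 mm diameter, 6 mm thick, fixed; the other jar, already clean, stands on it. Origin at the centre of its underside.
- dish_near: Bystander: closed petri dish with amber medium, 60 mm diameter, 16 mm high. Origin under its centre.
- dish_far: Bystander: closed petri dish with red medium, 94 mm diameter, 16 mm high. Origin under its centre.
- flask: Bystander: conical glass flask, 82 mm diameter at the foot, 126 mm high. Origin under its centre.
- tip_box: Bystander: grey box with a clear cover, 80 x 120 x 68 mm. Origin under its centre.
- reagent: Bystander: small amber jar, 60 mm diameter, about 100 mm high. Origin under its centre.

How it is judged (in metres and radians):
On the way, in this order (a step that is already met when the one before it is completed fails the run):
1. first stroke down: the tip of the matching brush is within 12 mm of the inner floor of the jar on the wash mat (((horizontal distance between jar_wide and wash_mat below 0.09 m and horizontal distance between brush_wide and jar_wide_floor below 0.02 m and z of brush_wide in the frame of jar_wide_floor between -0.01 and 0.012 m) or (horizontal distance between jar_slim and wash_mat below 0.09 m and horizontal distance between brush_slim and jar_slim_floor below 0.02 m and z of brush_slim in the frame of jar_slim_floor between -0.01 and 0.012 m))), for 0.03 s.
2. first stroke up: still in the jar, the brush is raised until the top of its bristles is at the rim (8 mm short of it is enough) (((horizontal distance between jar_wide and wash_mat below 0.09 m and horizontal distance between brush_wide and jar_wide_floor below 0.02 m and z of brush_wide in the frame of jar_wide_floor between 0.036 and 0.104 m) or (horizontal distance between jar_slim and wash_mat below 0.09 m and horizontal distance between brush_slim and jar_slim_floor below 0.02 m and z of brush_slim in the frame of jar_slim_floor between 0.045 and 0.113 m))), for 0.03 s.
3. second stroke down: the tip of the matching brush is within 12 mm of the inner floor of the jar on the wash mat (((horizontal distance between jar_wide and wash_mat below 0.09 m and horizontal distance between brush_wide and jar_wide_floor below 0.02 m and z of brush_wide in the frame of jar_wide_floor between -0.01 and 0.012 m) or (horizontal distance between jar_slim and wash_mat below 0.09 m and horizontal distance between brush_slim and jar_slim_floor below 0.02 m and z of brush_slim in the frame of jar_slim_floor between -0.01 and 0.012 m))), for 0.03 s.
4. second stroke up: still in the jar, the brush is raised until the top of its bristles is at the rim (8 mm short of it is enough) (((horizontal distance between jar_wide and wash_mat below 0.09 m and horizontal distance between brush_wide and jar_wide_floor below 0.02 m and z of brush_wide in the frame of jar_wide_floor between 0.036 and 0.104 m) or (horizontal distance between jar_slim and wash_mat below 0.09 m and horizontal distance between brush_slim and jar_slim_floor below 0.02 m and z of brush_slim in the frame of jar_slim_floor between 0.045 and 0.113 m))), for 0.03 s.
5. third stroke down: the tip of the matching brush is within 12 mm of the inner floor of the jar on the wash mat (((horizontal distance between jar_wide and wash_mat below 0.09 m and horizontal distance between brush_wide and jar_wide_floor below 0.02 m and z of brush_wide in the frame of jar_wide_floor between -0.01 and 0.012 m) or (horizontal distance between jar_slim and wash_mat below 0.09 m and horizontal distance between brush_slim and jar_slim_floor below 0.02 m and z of brush_slim in the frame of jar_slim_floor between -0.01 and 0.012 m))), for 0.03 s.
6. third stroke up: still in the jar, the brush is raised until the top of its bristles is at the rim (8 mm short of it is enough) (((horizontal distance between jar_wide and wash_mat below 0.09 m and horizontal distance between brush_wide and jar_wide_floor below 0.02 m and z of brush_wide in the frame of jar_wide_floor between 0.036 and 0.104 m) or (horizontal distance between jar_slim and wash_mat below 0.09 m and horizontal distance between brush_slim and jar_slim_floor below 0.02 m and z of brush_slim in the frame of jar_slim_floor between 0.045 and 0.113 m))), for 0.03 s.
At the end, for the whole second after the job is handed in: After the three strokes both brushes hang still (slight sway under 50 mm/s is fine) in the rack's forks, upright within 7 degrees, stem within 16 mm of a seat, and collar down on the tines within 6 mm; both jars stand upright (within 3 degrees), at rest, within 30 mm of where they started ((horizontal distance between brush_wide and slot_a below 0.016 m or horizontal distance between brush_wide and slot_b below 0.016 m) and z of brush_wide in the frame of rack between 0.019 and 0.031 m and angle between each of brush_wide, brush_slim's own z axis and vertical below 0.12 rad and linear speed of each of brush_wide, brush_slim below 0.05 m/s and (horizontal distance between brush_slim and slot_a below 0.016 m or horizontal distance between brush_slim and slot_b below 0.016 m) and z of brush_slim in the frame of rack between 0.019 and 0.031 m and distance of each of jar_wide, jar_slim from where it was at the start of the episode below 0.03 m and angle between each of jar_wide, jar_slim's own z axis and vertical below 0.06 rad and linear speed of each of jar_wide, jar_slim below 0.02 m/s); the robot touches nothing.
It fails at once if a jar is tipped over or lifted or shoved more than 50 mm away (angle between any of jar_wide, jar_slim's own z axis and vertical above 0.4 rad or distance of any of jar_wide, jar_slim from where it was at the start of the episode above 0.05 m).
It fails at once if the brush or the robot rams a jar with more than 40 N (contact force between any of brush_wide, brush_slim, the arm, the fingers and jar_wide above 40 N or contact force between any of brush_wide, brush_slim, the arm, the fingers and jar_slim above 40 N).
It fails at once if the brush that does not match the jar on the mat is taken or shifted more than 40 mm ((horizontal distance between jar_wide and wash_mat below 0.09 m and distance of brush_slim from where it was at the start of the episode above 0.04 m) or (horizontal distance between jar_slim and wash_mat below 0.09 m and distance of brush_wide from where it was at the start of the episode above 0.04 m)).
It fails at once if a bystander is pushed more than 30 mm (distance of any of dish_near, dish_far, flask, tip_box, reagent from where it was at the start of the episode above 0.03 m).
It also fails if it takes over 70 s, if anything falls off the work surface, if the arm or the gripper's body presses on something with over 40 N, if the wrist force passes 120 N, or if a joint passes its speed limit or range.

## Working session

There is one attempt and no reset: what is moved stays moved. The work goes in short steps, Python scripts to look and compute and a tool call to move; the robot and the scene stay as the last step left them, time stands still between calls to the robot, and variables do not carry over. Pictures are saved under pics/ and viewed, about 8 in all and at most 12, crops included, and the job is handed in when it is done.

Besides the shell and the picture viewer there is one more tool, called after "Call:" in YAML: its name, and indented under it one key for each argument. apply_moves: Moves the arm, as the interface text tells. Its arguments: {"type":"object","properties":{"commands":{"type":"array","items":{"type":"array","items":{"type":"number"}}}},"required":["commands"]}

```bash
mkdir -p pics; ls; python3 - <<'E'
from cell import env, optics
import cv2
for n in ("scene","top"):
    c=optics.read_camera(n); print(n,{k:v for k,v in c.items() if k!="color"})
    cv2.imwrite(f"pics/{n}0.png",cv2.resize(c["color"][:,:,::-1],(800,600),interpolation=cv2.INTER_CUBIC))
c=optics.read_camera("wrist");print({k:v for k,v in c.items() if k!="color"}); print(env.state())
E
```

```text
pics
scene {'fx': 413.3252575456828, 'fy': 413.3252575456828, 'cx': 250.69929975050945, 'cy': 188.70676774809598, 'eye': array([ 948.73765806, -450.94922349,  911.3288221 ]), 'rotation': array([0.63183139, 0.00608824, 0.61049379])}
top {'fx': 488.6607187708293, 'fy': 488.6607187708293, 'cx': 253.42940243131534, 'cy': 193.8193160113588, 'eye': array([ 430.50210257,   32.92819611, 1297.29177759]), 'rotation': array([ 0.15074638,  0.01147718, -1.55812804])}
{'fx': 267.6687266230273, 'fy': 267.6687266230273, 'cx': 255.57318994160667, 'cy': 195.03927061322267, 'T_tool_cam': array([[ 9.34183074e-04,  9.54768301e-01,  2.97349322e-01,
         8.45675842e+01],
       [ 9.99999193e-01, -6.35881147e-04, -1.09992905e-03,
        -5.85703969e-01],
       [-8.61098565e-04,  2.97350110e-01, -9.54768124e-01,
         2.00972625e+01],
       [ 0.00000000e+00,  0.00000000e+00,  0.00000000e+00,
         1.00000000e+00]])}
{'t': 0.15, 'joints': array([ 1.22137976e+00,  4.91437378e-01,  1.55931553e+00, -2.32816758e-05,
        1.09171957e+00, -1.05640981e-01]), 'qvel': array([-0.00039667,  0.0003938 , -0.00247899, -0.00022644,  0.00050975,
        0.00121116]), 'tau': array([ 1.80210416e-03, -6.12898064e+01, -2.58279204e+01,  6.92721340e-02,
        4.72868735e-02, -6.84701490e-05]), 'eef_pos': array([150.85318717, 606.50218574, 404.28371022]), 'tcp_rot': array([-3.14071556e+00, -7.22363353e-05,  2.89782778e+00]), 'ft_force': array([-0.04055879, -0.58267432, -0.01634918]), 'moment': array([-0.06469594, -0.01006431, -0.01915333]), 'opening': 1.002426525765937}
```

View pics/scene0.png

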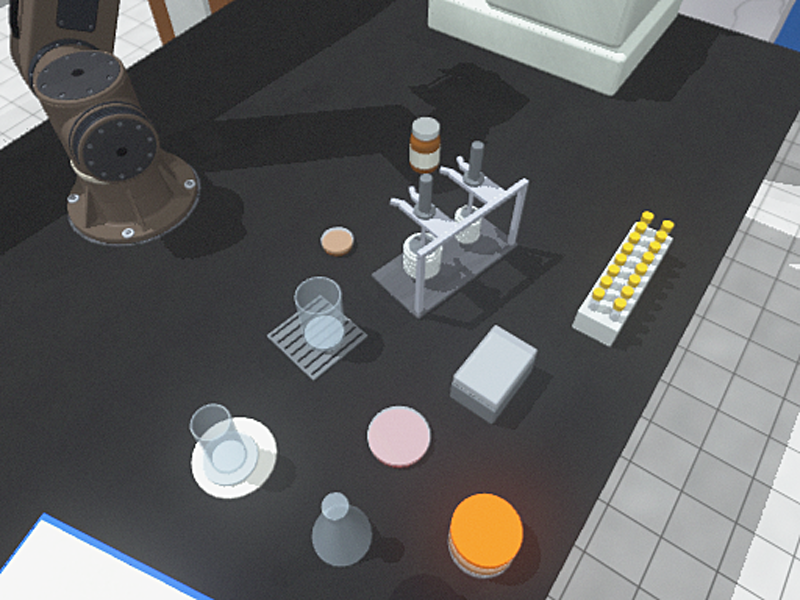

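View pics/top0.png

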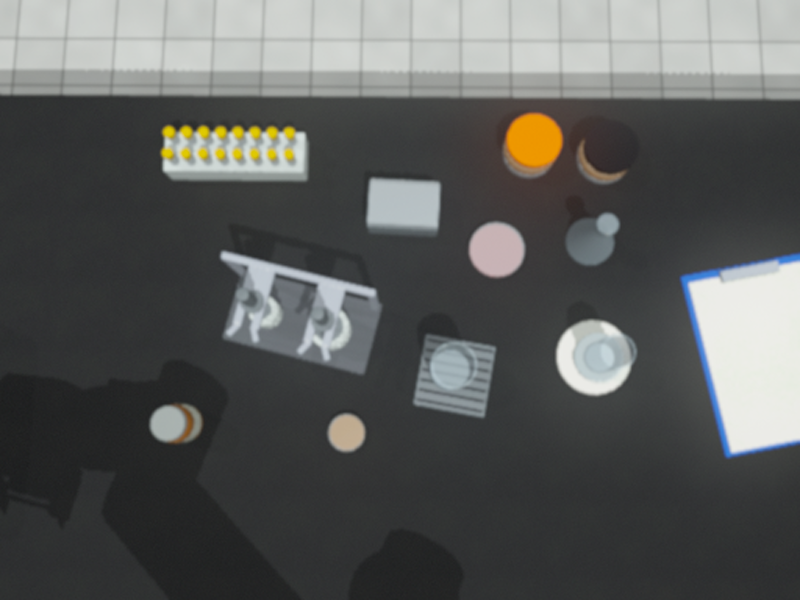

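The wide jar is on the mat (top ≈(454,366)). The slim jar is on the tile. The fatter brush head is in the fork nearer the mat (scene (425,190), top (322,320)). I'll enlarge this area.

```bash
cat > h.py <<'E'
import numpy as np, cv2
from scipy.spatial.transform import Rotation as R
from cell import env, optics
def crop(c,x0,y0,w,h,s,name):
    im=cv2.resize(c["color"][y0:y0+h,x0:x0+w,::-1],None,fx=s,fy=s,interpolation=cv2.INTER_CUBIC)
    for k in range(0,w,10): cv2.putText(im,str(x0+k),(k*s,8),0,.3,(0,255,255)) if k%20==0 else None; cv2.line(im,(k*s,10),(k*s,14),(0,255,255))
    for k in range(0,h,10): cv2.putText(im,str(y0+k),(0,k*s+3),0,.3,(0,255,255)) if k%20==0 else None; cv2.line(im,(20,k*s),(24,k*s),(0,255,255))
    cv2.imwrite("pics/"+name,im)
def cam(n,st=None,c=None):
    c=c or optics.read_camera(n)
    if n=="wrist":
        T=c["T_tool_cam"]; Rt=R.from_euler("xyz",st["tcp_rot"]).as_matrix()
        return c,Rt@T[:3,3]+st["eef_pos"],Rt@T[:3,:3]
    return c,np.array(c["eye"]),R.from_euler("xyz",c["rotation"]).as_matrix()
def ray(C,u,v):
    c,e,Rm=C; d=Rm@np.array([(u-c["cx"])/c["fx"],-(v-c["cy"])/c["fy"],-1]); return e,d
def atz(C,u,v,z):
    e,d=ray(C,u,v); return e+d*(z-e[2])/d[2]
def proj(C,p):
    c,e,Rm=C; q=Rm.T@(np.array(p)-e); return c["cx"]-c["fx"]*q[0]/q[2], c["cy"]+c["fy"]*q[1]/q[2]
E
python3 - <<'E'
from h import *
crop(optics.read_camera("top"),140,155,180,130,4,"t1.png")
crop(optics.read_camera("scene"),165,90,185,150,4,"s1.png")
E
```

```text
(no output)
```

View pics/t1.png

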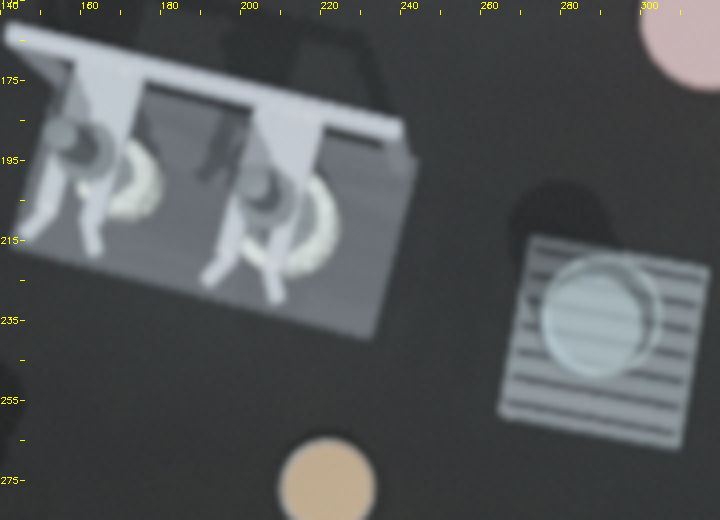

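View pics/s1.png

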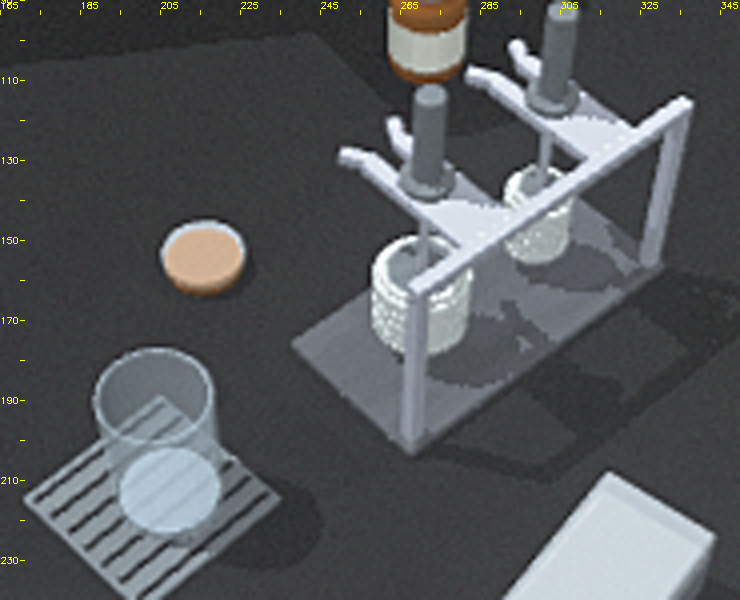

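```bash
python3 - <<'E'
from h import *
np.set_printoptions(precision=1,suppress=True)
T=cam("top");S=cam("scene")
t=lambda u,v,z:atz(T,140+u/4,155+v/4,z)
s=lambda u,v,z:atz(S,165+u/4,90+v/4,z)
print("wide handle",t(252,183,239),s(431,92,239)," collar",t(266,202,171),s(427,180,171))
print("slim handle",t(61,133,239),s(563,8,239), s(552,98,171))
print("jar rim",t(602,315,116),s(154,395,116)," floor",t(592,326,12),s(170,490,12))
print("mat",[t(*p,6) for p in((529,234),(708,267),(680,449),(499,413))],s(28,498,6),s(160,397,6),s(279,498,6))
a,b=t(5,35,165),t(402,130,165);print("bar",a,b,np.degrees(np.arctan2(*(a-b)[:2])))
a,b=t(12,247,10),t(373,339,10);print("plate front",a,b,np.degrees(np.arctan2(*(a-b)[:2])))
print("tines", t(208,282,165),t(276,302,165),s(347,156,165),s(394,124,165), t(30,238,165),t(96,253,165))
print("dish near",t(327,487,16))
E
```

```text
wide handle [574.6 157.3 239. ] [580.3 158.  239. ]  collar [572.8 156.8 171. ] [583.3 153.6 171. ]
slim handle [601.1 263.2 239. ] [606.3 264.7 239. ] [609.6 258.9 171. ]
jar rim [513.3 -41.9 116. ] [518.5 -41.  116. ]  floor [513.3 -42.   12. ] [518.7 -41.   12. ]
mat [array([574.1,  -0.4,   6. ]), array([ 553.5, -118.9,    6. ]), array([434.2, -99.9,   6. ]), array([456.1,  18.4,   6. ])] [443.8 -95.8   6. ] [463.4  16.7   6. ] [577.9  -2.8   6. ]
bar [671.6 315.1 165. ] [617.   78.7 165. ] 12.991128357823857
plate front [561.1 342.3  10. ] [503.2 101.7  10. ] 13.539956098362424
tines [526.3 189.9 165. ] [515.1 150.1 165. ] [527.9 147.2 165. ] [536.3 187.3 165. ] [550.8 294.8 165. ] [542.5 255.8 165. ]
dish near [407.  129.3  16. ]
```

Call:
apply_moves:
  commands:
    - [0,0,0,0,0,-0.038,0.0951]
    - [0,0,0,0,0,-0.038,0.0951]
    - [0,0,0,-0.029,-0.0186,0,0.0951]
    - [0,0,0,-0.029,-0.0186,0,0.0951]
    - [0,0,0,-0.029,-0.0186,0,0.0951]

```text
t: 0.77
eef_pos: [222.0, 530.4, 481.2]
tcp_rot: [3.141, 0.0, 2.899]
ft_force: [0.4, 0.5, -0.1]
opening: 1.001
```

Call:
apply_moves:
  commands:
    - [0,0,0,-0.029,-0.0186,0,0.0951]
    - [0,0,0,-0.029,-0.0186,0,0.0951]
    - [0,0,0,-0.029,-0.0186,0,0.0951]
    - [0,0,0,-0.029,-0.0186,0,0.0951]
    - [0,0,0,-0.029,-0.0186,0,0.0951]

```text
t: 1.18
eef_pos: [340.9, 404.7, 480.9]
tcp_rot: [3.141, 0.0, 2.898]
ft_force: [0.5, 1.7, 0.4]
opening: 1.0
```

Call:
apply_moves:
  commands:
    - [0,0,0,-0.029,-0.0186,0,0.0951]
    - [0,0,0,-0.029,-0.0186,0,0.0951]
    - [0,0,0,-0.029,-0.0186,0,0.0951]
    - [0,0,0,-0.029,-0.0186,0,0.0951]
    - [0,0,0,-0.029,-0.0186,0,0.0951]

```text
t: 1.6
eef_pos: [459.2, 279.4, 480.9]
tcp_rot: [3.141, 0.0, 2.898]
ft_force: [0.8, 1.2, -0.1]
opening: 1.002
```

Call:
apply_moves:
  commands:
    - [0,0,0,-0.029,-0.0186,0,0.0951]
    - [0,0,0,-0.029,-0.0186,0,0.0951]
    - [0,0,0,-0.029,-0.0186,0,0.0951]
    - [0,0,0,0,0,0,0.0951]
    - [0,0,0,0,0,0,0.0951]

```text
t: 2.02
eef_pos: [530.2, 204.4, 480.3]
tcp_rot: [-3.141, -0.001, 2.895]
ft_force: [-0.6, 0.4, 0.5]
opening: 0.996
```

Call:
apply_moves:
  commands:
    - [0,0,0,-0.029,-0.017,0,0.0951]
    - [0,0,0,-0.028,-0.017,0,0.0951]
    - [0,0,0,0,0,0,0.0951]

```text
t: 2.27
eef_pos: [578.5, 157.0, 480.4]
tcp_rot: [-3.141, 0.001, 2.897]
ft_force: [0.3, -0.8, -0.3]
opening: 0.999
```

```bash
python3 - <<'E'
from h import *
st=env.state();print(st["eef_pos"],st["tcp_rot"])
c=optics.read_camera("wrist"); np.save("w1.npy",{"st":st,"c":c},allow_pickle=True)
crop(c,120,40,280,300,2,"w1.png")
C=cam("wrist",st,c); print("handle top exp",proj(C,(577,157,239)),proj(C,(577,157,165)))
E
```

```text
[578.45777539 157.01463174 480.44194421] [-3.14120478e+00  8.87486868e-04  2.89661004e+00]
handle top exp (np.float64(255.6225339245131), np.float64(210.20859878720722)) (np.float64(255.58059423700058), np.float64(187.45153202499108))
```

View pics/w1.png

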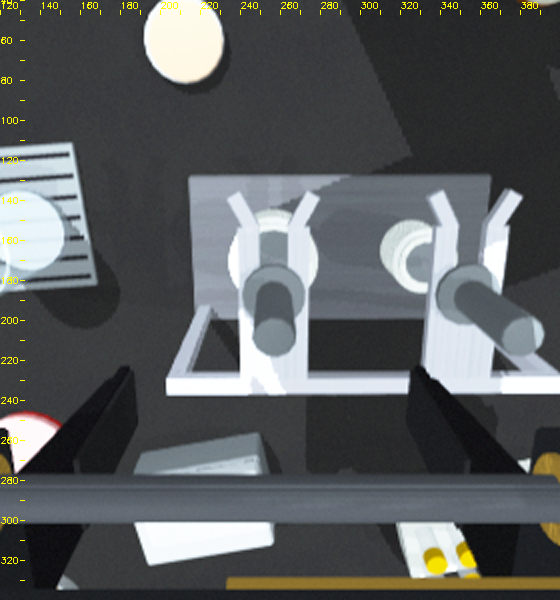

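```bash
python3 - <<'E'
from h import *
np.set_printoptions(precision=1,suppress=True)
d=np.load("w1.npy",allow_pickle=True).item(); C=cam("wrist",d["st"],d["c"])
w=lambda u,v,z:atz(C,120+u/2,40+v/2,z)
print(w(276,336,239),w(273,291,171), "slim",w(524,336,239),w(466,294,171))
print("slot edges",w(253,255,165),w(290,255,165),"tine outer", w(238,255,165),w(308,255,165))
a,b=w(166,379,165),w(420,379,165);print("bar",a,b,np.degrees(np.arctan2(*(b-a)[:2])))
E
```

```text
[575.5 159.5 239. ] [573.4 159.  171. ] slim [601.9 265.4 239. ] [601.3 263.6 171. ]
slot edges [552.  152.7 165. ] [557.  172.8 165. ] tine outer [550.  144.6 165. ] [559.5 182.6 165. ]
bar [612.7  82.9 165. ] [649.7 231.3 165. ] 13.995436397054586
```

Call:
apply_moves:
  commands:
    - [0,0,0,0.0033,0.0009,0.033,0.0951]
    - [0,0,0,0,0,0.033,0.0951]
    - [0,0,0,0,0,0.033,0.0951]
    - [0,0,0,0,0,0,0.0951]
    - [0,0,0,0,0,0,0.05]

```text
t: 2.73
eef_pos: [572.9, 161.7, 381.5]
tcp_rot: [-3.141, -0.002, 2.899]
ft_force: [-0.5, -0.3, 0.8]
opening: 0.967
```

Call:
apply_moves:
  commands:
    - [0,0,0,0,0,0,0.03]
    - [0,0,0,0,0,0,0.0]
    - [0,0,0,0,0,0,0.0]
    - [0,0,0,0,0,0,0.0]
    - [0,0,0,0,0,0,0.0]

```text
t: 3.15
eef_pos: [573.4, 160.6, 382.6]
tcp_rot: [3.141, 0.001, 2.898]
ft_force: [0.2, -0.1, -0.3]
opening: 0.638
```

Call:
apply_moves:
  commands:
    - [0,0,0,0,0,0,0.0]
    - [0,0,0,0,0,0,0.0]
    - [0,0,0,0,0,0,0.0]

```text
t: 3.4
eef_pos: [573.4, 160.6, 381.8]
tcp_rot: [3.141, 0.0, 2.898]
ft_force: [-0.1, 0.0, 0.1]
opening: 0.423
```

Call:
apply_moves:
  commands:
    - [0,0,0,0,0,0,0.0]
    - [0,0,0,0,0,0,0.0]
    - [0,0,0,0,0,0,0.0]
    - [0,0,0,0,0,0,0.0]
    - [0,0,0,0,0,0,0.0]

```text
t: 3.82
eef_pos: [573.4, 160.7, 381.6]
tcp_rot: [3.142, -0.0, 2.898]
ft_force: [0.1, 0.1, -0.0]
opening: 0.205
```

Call:
apply_moves:
  commands:
    - [0,0,0,0,0,-0.005,0.0]
    - [0,0,0,0,0,-0.005,0.0]
    - [0,0,0,0,0,0,0.0]
    - [0,0,0,0,0,0,0.0]

```text
t: 4.15
eef_pos: [573.4, 160.7, 392.2]
tcp_rot: [3.141, 0.001, 2.898]
ft_force: [0.1, -0.4, -1.2]
opening: 0.208
```

```bash
python3 - <<'E'
from h import *
print(env.state()["ft_force"],env.state()["eef_pos"])
crop(optics.read_camera("scene"),200,80,150,120,5,"s2.png")
E
```

```text
[ 0.0630225  -0.44646752 -1.17343191] [573.3948148  160.65621332 392.24924954]
```

View pics/s2.png

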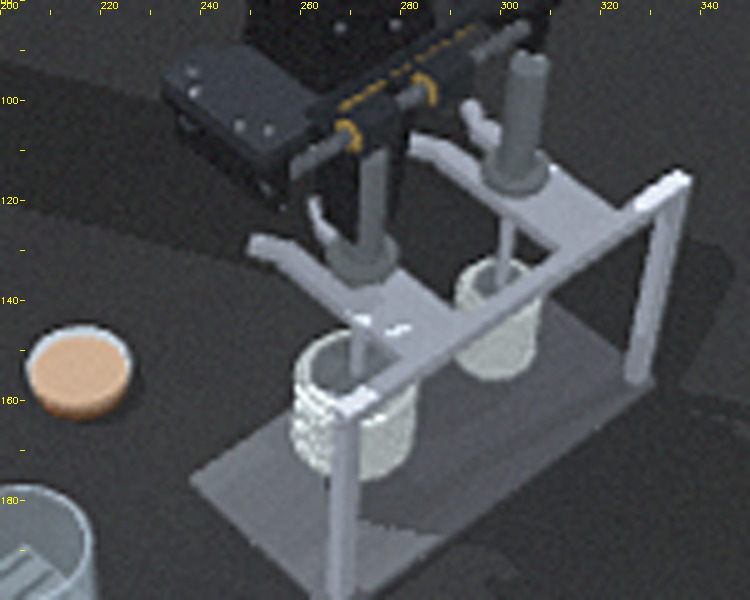

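Call:
apply_moves:
  commands:
    - [0,0,0,0.01,0,0,0.0]
    - [0,0,0,0.02,0,0,0.0]
    - [0,0,0,0.02,0,0,0.0]
    - [0,0,0,0.02,0,0,0.0]
    - [0,0,0,0.02,0,0,0.0]

```text
t: 4.62
eef_pos: [484.4, 182.6, 391.5]
tcp_rot: [-3.141, -0.001, 2.898]
ft_force: [-0.1, 0.1, -0.1]
opening: 0.205
```

Call:
apply_moves:
  commands:
    - [0,0,0,0,0,-0.027,0.0]
    - [0,0,0,0,0,-0.027,0.0]
    - [0,0,0,0,0,-0.027,0.0]
    - [0,0,0,0,0,-0.027,0.0]
    - [0,0,0,0,0,0,0.0]

```text
t: 5.03
eef_pos: [485.3, 182.5, 504.4]
tcp_rot: [3.138, 0.006, 2.898]
ft_force: [0.5, -0.1, -0.4]
opening: 0.204
```

Call:
apply_moves:
  commands:
    - [0,0,0,-0.01,-0.026,0,0.0]
    - [0,0,0,-0.01,-0.026,0,0.0]
    - [0,0,0,-0.01,-0.026,0,0.0]
    - [0,0,0,-0.01,-0.026,0,0.0]
    - [0,0,0,-0.01,-0.026,0,0.0]

```text
t: 5.45
eef_pos: [502.5, 43.1, 499.1]
tcp_rot: [-3.142, -0.001, 2.898]
ft_force: [0.1, 0.8, -0.9]
opening: 0.207
```

Call:
apply_moves:
  commands:
    - [0,0,0,-0.01,-0.026,0,0.0]
    - [0,0,0,-0.01,-0.026,0,0.0]
    - [0,0,0,-0.01,-0.026,0,0.0]
    - [0,0,0,0,0,0,0.0]
    - [0,0,0,0,0,0,0.0]

```text
t: 5.87
eef_pos: [513.1, -39.7, 498.9]
tcp_rot: [3.141, -0.001, 2.895]
ft_force: [0.7, 0.6, -0.7]
opening: 0.205
```

```bash
python3 - <<'E'
from h import *
st=env.state();print(st["eef_pos"],st["tcp_rot"],st["ft_force"])
c=optics.read_camera("wrist"); np.save("w2.npy",{"st":st,"c":c},allow_pickle=True)
crop(c,150,60,210,170,3,"w2.png")
C=cam("wrist",st,c); p=st["eef_pos"]
print([proj(C,(p[0],p[1],p[2]-k)) for k in (357,297,217)], proj(C,(516,-41.5,116)))
E
```

```text
[513.13780897 -39.65244667 498.9292348 ] [ 3.14145895e+00 -1.19080681e-03  2.89549272e+00] [ 0.73497291  0.57190659 -0.67211572]
[(np.float64(255.70358529874636), np.float64(180.35741928460428)), (np.float64(255.78454639919204), np.float64(193.87741793331458)), (np.float64(255.96019229881605), np.float64(223.20918729533517))] (np.float64(254.88768307037742), np.float64(178.06676716298065))
```

View pics/w2.png

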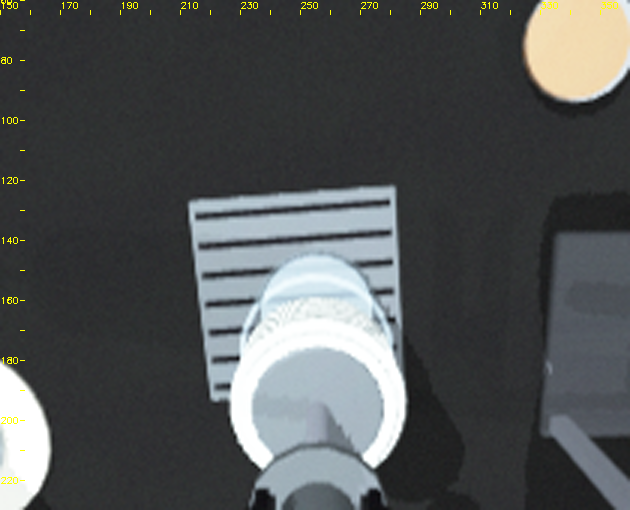

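```bash
python3 - <<'E'
from h import *
np.set_printoptions(precision=1,suppress=True)
d=np.load("w2.npy",allow_pickle=True).item(); st=d["st"];C=cam("wrist",st,d["c"])
w=lambda u,v,z:atz(C,150+u/3,60+v/3,z)
Rt=R.from_euler("xyz",st["tcp_rot"]).as_matrix()
rel=lambda p:Rt.T@(p-st["eef_pos"])
print("rim L/R",rel(w(242,340,116)),rel(w(394,340,116)),"rim top",rel(w(317,253,116)))
print("core disc",rel(w(318,407,st["eef_pos"][2]-297)))
print("bristle L/R",rel(w(231,405,st["eef_pos"][2]-297)),rel(w(406,405,st["eef_pos"][2]-297)))
print("mat corners",[rel(w(*p,6)) for p in((190,201),(395,186),(212,402))])
for c in ((513,-42),(516,-41.5),(519,-41)):
  print(c,rel(np.array([*c,116.])), [np.round((np.array(proj(C,(c[0]+36*np.cos(a),c[1]+36*np.sin(a),116)))-(150,60))*3) for a in (2.898,2.898+np.pi/2,2.898-np.pi/2)])
E
```

```text
rim L/R [  3.  -34.7 382.9] [  3.1  35.5 382.9] rim top [ 42.8  -0.1 383. ]
core disc [ -2.4   0.2 297. ]
bristle L/R [ -1.6 -31.2 297. ] [ -1.6  32.  297. ]
mat corners [array([ 59.4, -72.6, 493. ]), array([ 67.8,  44.3, 493. ]), array([-60.7, -64.5, 492.8])]
(513, -42) [ -0.9  -2.4 382.9] [array([312., 270.]), array([234., 348.]), array([390., 348.])]
(516, -41.5) [ -3.7  -1.1 382.9] [array([314., 276.]), array([237., 354.]), array([392., 354.])]
(519, -41) [ -6.5   0.1 382.9] [array([317., 283.]), array([240., 360.]), array([395., 360.])]
```

```bash
python3 - <<'E'
from h import *
d=np.load("w2.npy",allow_pickle=True).item(); st=d["st"];C=cam("wrist",st,d["c"])
for c in ((513,-42),(516,-41.5),(519,-41)):
  print(c,[np.round((np.array(proj(C,(c[0]+r*np.cos(2.898),c[1]+r*np.sin(2.898),z)))-(150,60))*3) for r,z in((36,6),(33,12),(36,116),(33,116))])
crop(d["c"],220,130,70,50,10,"w2b.png")
E
```

```text
(513, -42) [array([313., 244.]), array([313., 251.]), array([312., 270.]), array([312., 277.])]
(516, -41.5) [array([315., 249.]), array([315., 256.]), array([314., 276.]), array([314., 283.])]
(519, -41) [array([317., 254.]), array([317., 261.]), array([317., 283.]), array([317., 289.])]
```

View pics/w2b.png

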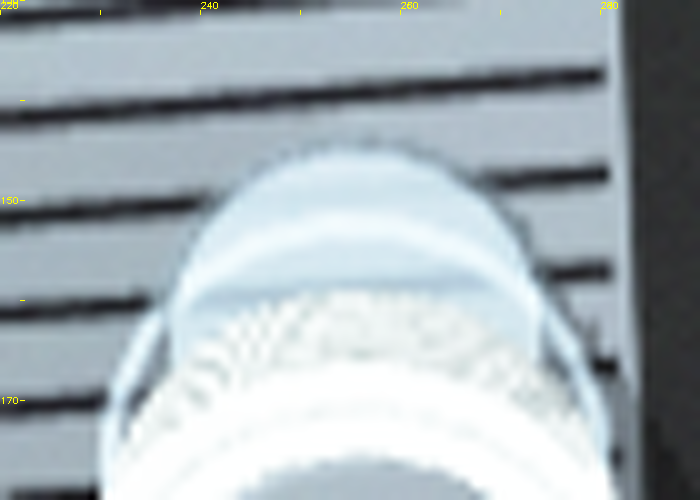

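Call:
apply_moves:
  commands:
    - [0,0,0,-0.001,-0.001,0,0.0]
    - [0,0,0,0,0,0.02,0.0]
    - [0,0,0,0,0,0.02,0.0]
    - [0,0,0,0,0,0.015,0.0]
    - [0,0,0,0,0,0,0.0]

```text
t: 6.33
eef_pos: [513.8, -39.0, 442.2]
tcp_rot: [3.142, -0.004, 2.899]
ft_force: [0.2, 0.5, -1.7]
opening: 0.207
```

Call:
apply_moves:
  commands:
    - [0,0,0,0,-0.001,0.015,0.0]
    - [0,0,0,0,0,0.015,0.0]
    - [0,0,0,0,0,0.015,0.0]
    - [0,0,0,0,0,0.015,0.0]
    - [0,0,0,0,0,0,0.0]

```text
t: 6.75
eef_pos: [513.8, -40.3, 383.3]
tcp_rot: [3.142, -0.003, 2.899]
ft_force: [-0.1, 0.6, -0.0]
opening: 0.207
```

Call:
apply_moves:
  commands:
    - [0,0,0,0,0,0.006,0.0]
    - [0,0,0,0,0,0.004,0.0]
    - [0,0,0,0,0,0,0.0]
    - [0,0,0,0,0,0,0.0]

```text
t: 7.08
eef_pos: [514.1, -40.8, 375.2]
tcp_rot: [3.141, 0.001, 2.898]
ft_force: [-0.3, 0.2, -1.2]
opening: 0.208
```

```bash
python3 - <<'E'
from h import *
st=env.state();print(st["eef_pos"],st["ft_force"])
crop(optics.read_camera("scene"),150,90,150,120,5,"s3.png")
S=cam("scene"); print(proj(S,(516,-41,171+st["eef_pos"][2]-382)))
E
```

```text
[514.07808733 -40.84997655 375.22746241] [-0.3188333   0.21254968 -1.20544791]
(np.float64(200.57546935089385), np.float64(175.82389932785935))
```

View pics/s3.png

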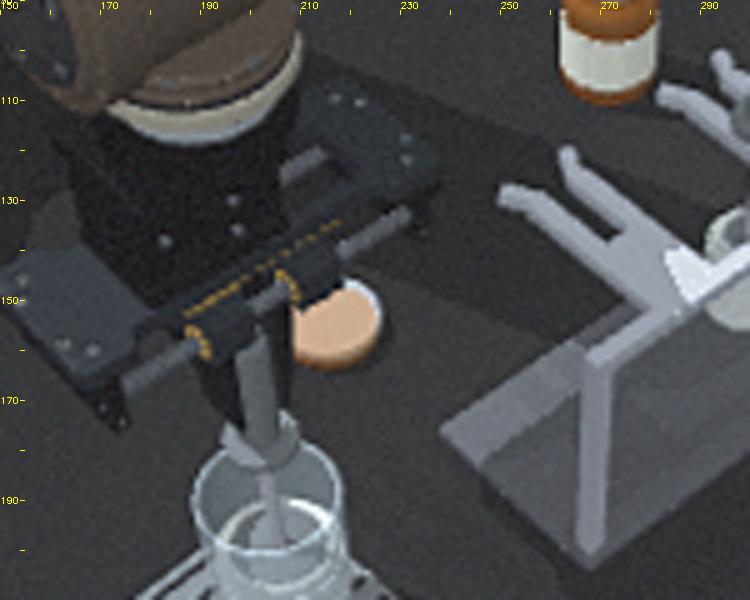

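Call:
apply_moves:
  commands:
    - [0,0,0,0,0,0.003,0.0]
    - [0,0,0,0,0,0,0.0]
    - [0,0,0,0,0,0,0.0]

```text
t: 7.43
eef_pos: [514.0, -41.0, 371.7]
tcp_rot: [3.142, -0.0, 2.898]
ft_force: [0.5, -0.1, -0.7]
opening: 0.21
```

Call:
apply_moves:
  commands:
    - [0,0,0,0,0,-0.016,0.0]
    - [0,0,0,0,0,-0.016,0.0]
    - [0,0,0,0,0,-0.016,0.0]
    - [0,0,0,0,0,0,0.0]
    - [0,0,0,0,0,0,0.0]

```text
t: 7.85
eef_pos: [513.9, -41.0, 419.9]
tcp_rot: [3.141, 0.001, 2.898]
ft_force: [0.1, 0.1, -0.5]
opening: 0.205
```

Call:
apply_moves:
  commands:
    - [0,0,0,0,0,0.016,0.0]
    - [0,0,0,0,0,0.016,0.0]
    - [0,0,0,0,0,0.016,0.0]
    - [0,0,0,0,0,0,0.0]
    - [0,0,0,0,0,0,0.0]

```text
t: 8.27
eef_pos: [513.9, -41.0, 370.7]
tcp_rot: [3.142, -0.003, 2.898]
ft_force: [0.2, -0.1, -0.1]
opening: 0.206
```

Call:
apply_moves:
  commands:
    - [0,0,0,0,0,-0.016,0.0]
    - [0,0,0,0,0,-0.016,0.0]
    - [0,0,0,0,0,-0.016,0.0]
    - [0,0,0,0,0,0,0.0]
    - [0,0,0,0,0,0,0.0]

```text
t: 8.68
eef_pos: [513.9, -40.9, 420.4]
tcp_rot: [3.141, 0.002, 2.898]
ft_force: [-0.5, 0.0, -0.6]
opening: 0.207
```

Call:
apply_moves:
  commands:
    - [0,0,0,0,0,0.016,0.0]
    - [0,0,0,0,0,0.016,0.0]
    - [0,0,0,0,0,0.016,0.0]
    - [0,0,0,0,0,0,0.0]
    - [0,0,0,0,0,0,0.0]

```text
t: 9.1
eef_pos: [514.0, -41.0, 370.9]
tcp_rot: [3.142, -0.002, 2.898]
ft_force: [0.5, -0.2, -0.5]
opening: 0.204
```

Call:
apply_moves:
  commands:
    - [0,0,0,0,0,-0.016,0.0]
    - [0,0,0,0,0,-0.016,0.0]
    - [0,0,0,0,0,-0.016,0.0]
    - [0,0,0,0,0,0,0.0]
    - [0,0,0,0,0,0,0.0]

```text
t: 9.52
eef_pos: [513.9, -40.9, 420.6]
tcp_rot: [3.141, 0.002, 2.898]
ft_force: [0.4, 0.3, -1.6]
opening: 0.21
```

Call:
apply_moves:
  commands:
    - [0,0,0,0,0,-0.02,0.0]
    - [0,0,0,0,0,-0.02,0.0]
    - [0,0,0,0,0,-0.02,0.0]
    - [0,0,0,0,0,-0.02,0.0]
    - [0,0,0,0,0,0,0.0]

```text
t: 9.93
eef_pos: [514.0, -41.0, 502.3]
tcp_rot: [3.141, 0.004, 2.898]
ft_force: [-0.3, -0.4, -0.8]
opening: 0.205
```

Call:
apply_moves:
  commands:
    - [0,0,0,0.01,0.026,0,0.0]
    - [0,0,0,0.01,0.026,0,0.0]
    - [0,0,0,0.01,0.026,0,0.0]
    - [0,0,0,0.01,0.026,0,0.0]
    - [0,0,0,0.01,0.026,0,0.0]

```text
t: 10.35
eef_pos: [496.5, 98.4, 498.3]
tcp_rot: [-3.141, -0.002, 2.898]
ft_force: [1.4, 0.5, -0.6]
opening: 0.209
```

Call:
apply_moves:
  commands:
    - [0,0,0,0.01,0.026,0,0.0]
    - [0,0,0,0.01,0.026,0,0.0]
    - [0,0,0,0.01,0.026,0,0.0]
    - [0,0,0,0,0,0,0.0]
    - [0,0,0,0,0,0,0.0]

```text
t: 10.77
eef_pos: [486.3, 181.2, 498.3]
tcp_rot: [-3.141, -0.002, 2.9]
ft_force: [0.7, -0.9, -1.3]
opening: 0.203
```

Call:
apply_moves:
  commands:
    - [0,0,0,0,0,0.027,0.0]
    - [0,0,0,0,0,0.027,0.0]
    - [0,0,0,0,0,0.027,0.0]
    - [0,0,0,0,0,0.027,0.0]
    - [0,0,0,0,0,0,0.0]

```text
t: 11.18
eef_pos: [486.0, 179.0, 386.9]
tcp_rot: [-3.138, -0.007, 2.897]
ft_force: [-0.4, -0.9, -1.0]
opening: 0.206
```

```bash
python3 - <<'E'
from h import *
st=env.state();p=st["eef_pos"];print(p,st["tcp_rot"],st["ft_force"])
f=R.from_euler("xyz",st["tcp_rot"]).as_matrix().T@(np.array([573.4,160.7,392])-p);print(f)
c=optics.read_camera("wrist")
crop(c,150,60,210,170,3,"w3.png")
E
```

```text
[486.01003734 179.04444246 386.94289658] [-3.13789732 -0.00710596  2.89666724] [-0.35030512 -0.85140581 -0.9765052 ]
[-89.19189042   3.37265138  -5.70353782]
```

View pics/w3.png

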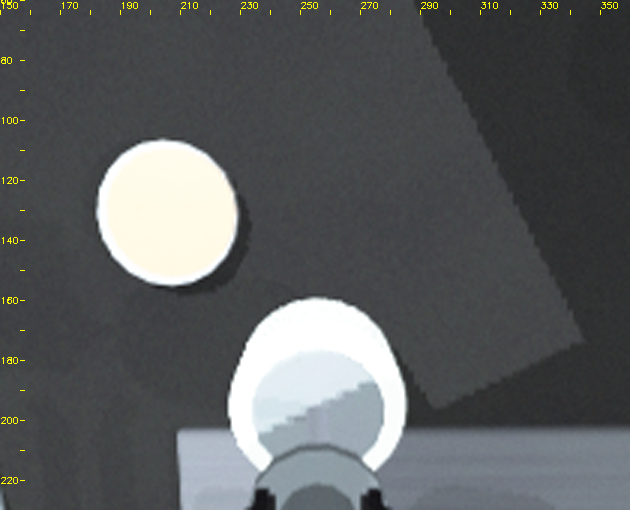

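Call:
apply_moves:
  commands:
    - [0,0,0,0,0.002,-0.003,0.0]
    - [0,0,0,0,0,0,0.0]
    - [0,0,0,0,0,0,0.0]

```text
t: 11.48
eef_pos: [487.2, 182.1, 396.4]
tcp_rot: [3.14, 0.003, 2.898]
ft_force: [-0.3, -0.7, -0.3]
opening: 0.208
```

```bash
python3 - <<'E'
from h import *
st=env.state();p=st["eef_pos"];print(p,st["tcp_rot"],st["ft_force"])
print(R.from_euler("xyz",st["tcp_rot"]).as_matrix().T@(np.array([573.4,160.7,392])-p))
crop(optics.read_camera("scene"),200,80,150,120,5,"s4.png")
E
```

```text
[487.24880671 182.07502062 396.40053808] [3.14022567e+00 2.56490220e-03 2.89774098e+00] [-0.28451577 -0.69213405 -0.31293324]
[-8.87516807e+01  5.15556292e-02  4.62826724e+00]
```

View pics/s4.png

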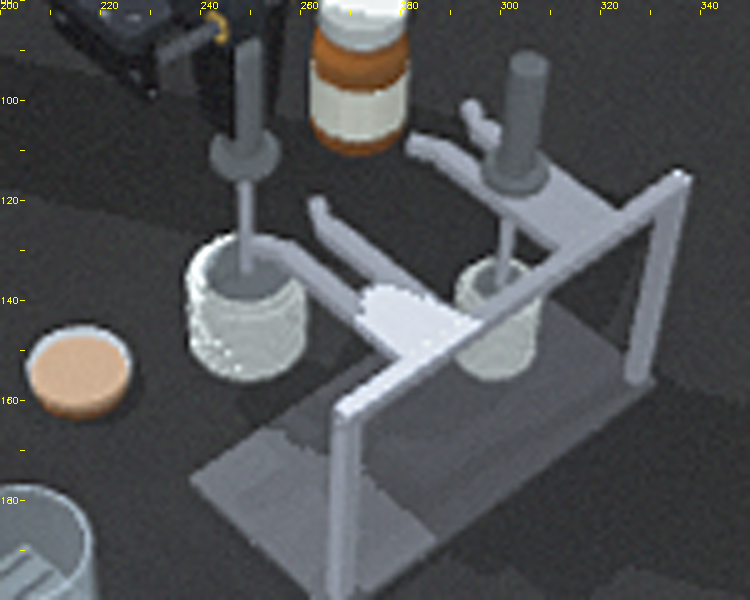

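Call:
apply_moves:
  commands:
    - [0,0,0,-0.015,0,0.001,0.0]
    - [0,0,0,-0.015,0,0.001,0.0]
    - [0,0,0,-0.015,0,0.001,0.0]
    - [0,0,0,0,0,0,0.0]

```text
t: 11.87
eef_pos: [532.4, 170.8, 392.3]
tcp_rot: [3.141, 0.002, 2.897]
ft_force: [-0.7, -0.4, -1.9]
opening: 0.201
```

Call:
apply_moves:
  commands:
    - [0,0,0,-0.015,0,0,0.0]
    - [0,0,0,-0.015,0,0,0.0]
    - [0,0,0,-0.013,0,0,0.0]
    - [0,0,0,0,0,0,0.0]
    - [0,0,0,0,0,0,0.0]

```text
t: 12.28
eef_pos: [572.0, 160.9, 391.9]
tcp_rot: [3.141, -0.0, 2.897]
ft_force: [0.2, -1.2, -1.4]
opening: 0.21
```

```bash
python3 - <<'E'
from h import *
st=env.state();p=st["eef_pos"];print(p,st["tcp_rot"],st["ft_force"])
print(R.from_euler("xyz",st["tcp_rot"]).as_matrix().T@(np.array([573.4,160.7,382])-p))
E
```

```text
[572.00929705 160.87561349 391.91500557] [ 3.14147301e+00 -1.24374020e-04  2.89743606e+00] [ 0.20842545 -1.24342004 -1.3561664 ]
[-1.39314248  0.16459442  9.91485214]
```

Lower by about 10 mm onto the tines and look before releasing.

Call:
apply_moves:
  commands:
    - [0,0,0,-0.002,0,0.004,0.0]
    - [0,0,0,0,0,0.004,0.0]
    - [0,0,0,0,0,0.002,0.0]
    - [0,0,0,0,0,0,0.0]
    - [0,0,0,0,0,0,0.0]

```text
t: 12.7
eef_pos: [574.2, 160.5, 381.6]
tcp_rot: [-3.142, -0.0, 2.898]
ft_force: [-0.5, 0.6, -1.0]
opening: 0.204
```

```bash
python3 - <<'E'
from h import *
st=env.state();print(st["eef_pos"],st["ft_force"])
crop(optics.read_camera("scene"),240,80,100,100,6,"s5.png")
E
```

```text
[574.15811454 160.51788873 381.61439973] [-0.45528141  0.56707691 -1.03878629]
```

View pics/s5.png

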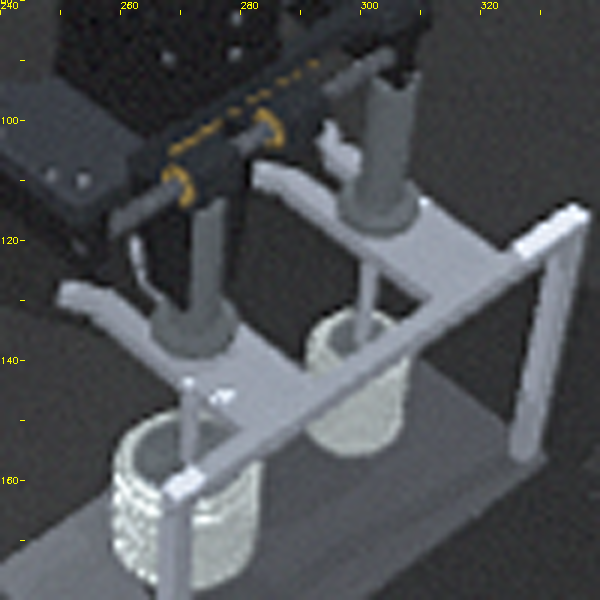

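Call:
apply_moves:
  commands:
    - [0,0,0,0,0,0.001,0.0]
    - [0,0,0,0,0,0,0.0]
    - [0,0,0,0,0,0,0.025]
    - [0,0,0,0,0,0,0.03]
    - [0,0,0,0,0,0,0.04]

```text
t: 13.17
eef_pos: [574.4, 160.4, 380.9]
tcp_rot: [3.141, 0.0, 2.898]
ft_force: [-0.1, 0.4, 0.7]
opening: 0.339
```

Call:
apply_moves:
  commands:
    - [0,0,0,0,0,0,0.06]
    - [0,0,0,0,0,0,0.06]
    - [0,0,0,0,0,0,0.06]
    - [0,0,0,0,0,0,0.06]
    - [0,0,0,0,0,0,0.06]

```text
t: 13.58
eef_pos: [574.4, 160.4, 380.7]
tcp_rot: [3.142, 0.0, 2.898]
ft_force: [0.2, -0.2, 0.2]
opening: 0.623
```

Call:
apply_moves:
  commands:
    - [0,0,0,0,0,-0.01,0.06]
    - [0,0,0,0,0,-0.02,0.06]
    - [0,0,0,0,0,-0.03,0.06]
    - [0,0,0,0,0,-0.03,0.06]
    - [0,0,0,0,0,-0.03,0.06]

```text
t: 14.0
eef_pos: [574.1, 160.3, 502.9]
tcp_rot: [3.141, 0.0, 2.898]
ft_force: [-0.2, 0.6, 0.1]
opening: 0.634
```

Call:
apply_moves:
  commands:
    - [0,0,0,0.03,0,-0.01,0.06]
    - [0,0,0,0.03,0,0,0.06]
    - [0,0,0,0.03,0,0,0.06]
    - [0,0,0,0.03,0,0,0.06]
    - [0,0,0,0,0,0,0.06]

```text
t: 14.42
eef_pos: [453.8, 190.0, 512.2]
tcp_rot: [3.141, 0.0, 2.899]
ft_force: [-0.0, 0.6, 0.4]
opening: 0.631
```

Call:
apply_moves:
  commands:
    - [0,0,0,0,0,0,0.06]
    - [0,0,0,0,0,0,0.06]
    - [0,0,0,0,0,0,0.06]
    - [0,0,0,0,0,0,0.06]
    - [0,0,0,0,0,0,0.06]

```text
t: 14.83
eef_pos: [458.6, 189.1, 510.4]
tcp_rot: [-3.141, -0.001, 2.897]
ft_force: [-0.1, 0.7, -0.6]
opening: 0.631
```

```bash
python3 - <<'E'
from h import *
st=env.state();print(st["eef_pos"],st["ft_force"],st["opening"])
crop(optics.read_camera("scene"),165,90,185,150,4,"s6.png")
E
```

```text
[458.62029389 189.14428327 510.43390627] [-0.07572888  0.74614105 -0.57186516] 0.631497873142968
```

```bash
python3 - <<'E'
from h import *
a=cv2.imread("pics/s1.png",0);b=cv2.imread("pics/s6.png",0)
for n,(x,y,w,h) in {"brush wide handle+collar":(395,80,65,120),"wide head":(365,235,110,125),"slim":(500,20,90,240),"jar":(85,340,200,250)}.items():
    best=[];t=a[y:y+h,x:x+w]; m=cv2.matchTemplate(b[y-15:y+h+15,x-15:x+w+15],t,cv2.TM_CCOEFF_NORMED)
    _,v,_,l=cv2.minMaxLoc(m); print(n,"ncc",round(v,3),"shift native px",(l[0]-15)/4,(l[1]-15)/4)
E
```

```text
brush wide handle+collar ncc 0.888 shift native px 0.5 0.0
wide head ncc 0.926 shift native px 0.5 0.0
slim ncc 0.932 shift native px 0.0 0.0
jar ncc 0.999 shift native px 0.0 0.0
```

Brush back within about 1 mm of where it hung, upright. The jar and the slim brush have not moved. I'm handing the job in.

```bash
python3 -c "
from cell import env
print(env.job_done())"
```

```text
the job is handed in; nothing more can be done
None
```

I took the wide brush from the −y fork and gave the wide jar on the wash mat three full strokes. By my calibration, the tip went down to about 2–3 mm above the floor and up to about 51 mm each time. I then hung the brush back in the same fork, released it and moved the arm clear. The job was handed in at about 15 s; it reports no verdict.

**Last checks:**
- **Brush and jar positions:** Comparing scene images from before and after, the wide brush's handle and head both shifted 0.5 px (about 1 mm). The slim brush and the jar on the mat shifted 0 px.
- **Forces:** The wrist force read at the end of each move stayed under about 2 N.
- **Not checked by eye:** The viewer refused the final picture at its limit of 12, so the end state rests on that image comparison. I looked at the brush in its fork just before letting go and it appeared seated. I did not check the other jar or the bystanders after the job.
- **Camera disagreement:** The top and scene cameras differed by about 5 mm in x. I settled positions with the wrist camera.

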